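Set the hot palette to high and start it

ROBOT

A 7-joint arm with a two-finger parallel gripper is mounted at the origin on the work surface. World frame = base frame: x ahead of the robot, y to its left, z up, the work surface at z = 0. Lengths are in m, angles in rad, forces in N, time in s.
With the tool pointing down it reaches from about 0.425 to 0.925 m from the base axis. Payload 6.8 kg.
Tool frame: the origin (TCP) lies at the very end of the fingers, on their centre line; the grasp point (between the pads) lies 19 mm behind it (r.grip_depth is the distance from the TCP to the grasp point, in m); z points along the fingers, y is the direction in which the jaws open and shut (so a half turn about z gives the same grasp; the last joint's range is limited). The gripper opens to 85 mm and grips with 20 to 120 N. Pads are 22 mm wide; open, the fingers measure 114 mm over their backs; the gripper's body (76 mm by 85 mm) begins 54 mm behind the grasp point. The pads swing forward as they close: fully open they stand 13 mm farther back than shut.
Start: joints at [-1.326, 0.477, 0.022, 1.555, -0.011, 1.109, -0.083], TCP at [0.233, 0.633, 0.231] pointing down, gripper open.
Joint ranges: [-2.96, 2.96], [-0.34, 2.1], [-1.41, 1.46], [0.24, 2.44], [-1.37, 4.51], [0.17, 1.92], [-2.96, 2.96]. Speed limits (rad/s): [2.39, 2.39, 3.14, 3.14, 3.14, 3.14, 3.14].

INTERFACE

Orientations are given as a rotation vector (axis times angle).
In Python, from bench import r, grab_frame gives the robot as it stands. The module is installed in compiled form; this text tells all that it offers.
- The arm moves only by the tool play_rows, never from a script. Its argument "increments" is a list of rows, each a list of 7 numbers: the shift along the tool's x, y, z in mm, then the turn, a rotation vector about the tool's x, y, z in rad, then the closure in counts, from 0 (fully open) to 255 (shut). In form: [[tx, ty, tz, rx, ry, rz, claw], ...]. A call has 1 to 5 rows; each row shifts and turns the pose as measured when the row begins, along the tool's axes as they then stand; what a row does not reach is not made up. A row lasts 1/10 s, in which the tool goes at most 50 mm and 8.59 degrees, less where a joint would pass 70% of its speed; a pose out of reach is approached as far as the arm can. A call is refused whole if a number of a shift passes 50 or a number of a turn 0.15, either way. A call with a gripper value outside its range is refused whole. The fingers move at their own pace and stop on an object; "force" is the grip in N (left out, the last holds). Time passes only in rows, so rows that do not move let the fingers close. It gives the time, the measured TCP pose, the force and the opening at its end, in the units of the state.
- r.get_obs(): the state, without advancing time (a new reading comes with each control period).
- grab_frame(name): name is "scene" or "top" or "wrist"; returns a dict with "color" (420x560x3 uint8, blue, green, red), "depth" (420x560 float32, m along the optical axis (not along the pixel's ray), 0 where there is no reading), "K" (3x3 intrinsics, pixels), "k1" (the pictures are not rectified: a ray, as slopes to the right and down, at radius r is drawn at 1 + k1 r^2 times it, then the intrinsics apply), "T" (4x4, takes a point from camera to world coordinates). Camera axes: x right, y up, looking along -z (the intrinsics and any distortion apply to the point x, -y, -z); pixel columns grow to the right and rows downward; lengths in m; the calibration is good to about 2 mm. A picture is of the moment at which its call begins.
- r.hand_in(): hands the job in, once; it reports no verdict.
The state is a dict: "clock": time; "joints": joint angles; "qvel": joint speeds; "tau": joint torques, N m; "tcp_pos": TCP position; "orientation": TCP orientation; "contact_force": force on the tool from outside, world axes, zero at the start; "moment": the same for the moment, N m; "grip_width": finger opening in m.
Only numpy, scipy, OpenCV 4.12 (cv2) and the standard library are available. Lean on these libraries where they do the work, as an engineer would, in place of code of your own. Each camera call takes 0.05 s, during which the arm holds its last target.

TASK

Get the hot palette going for melting wax: with your fingertips push its red heat lever from off, past the low notch, all the way to the high stop at the red mark, and only then press the green start button on the timer box fully down and let it come back up. Push the lever from its side, do not grip it between the fingers, and leave the brushes, wax, tins, pot and panel where they are.

Things in the scene. Friction and masses are not known exactly. Their poses are not given: they have to be found in the camera images.
- hot_palette: electric hot palette, fixed to the table: a grey control housing 80 (x) x 220 (y) x 60 mm high, with a black griddle plate 200 x 340 mm, top 50 mm high, behind it (its +x side). Origin on the table under the centre of the housing; z up. The heat lever runs along its y in a slot in the middle of the housing's flat top. Marks beside the slot: white (off) at y = -35 mm, yellow (low) at 0, red (high) at +35 mm
- lever_grip (a point): red upright paddle on top of the heat lever, 28 (x) x 14 (y) x 34 mm high; origin at its centre, 93 mm above the table (paddle from 76 to 110 mm; a thin stem below it down to the housing top at 60 mm). Axes parallel to those of hot_palette: it slides towards its +y
- heat_lever (a joint): slide of the heat lever in m: 0 off (white mark), 0.035 the low notch (yellow mark), 0.070 the high stop (red mark). It snaps into each of these three places; there is a hump half-way between neighbouring places (at 0.0175 and 0.0525); pushing it over a hump takes about 8 N, then it runs on by itself to within about 1 mm of the next place and stays there
- timer: white timer box 100 (x) x 90 (y) x 45 mm high, fixed to the table on the left or right of the palette; origin on the table under its centre. The start button is in the middle of its top
- start_top (a point): centre of the top face of the round green start button (38 mm across) when it is up; z up; pressed straight down
- start (a joint): travel of the start button in m: 0 up, 0.006 fully down; a spring needing about 5 N for fully down brings it back up
- brush_pot: white plastic pot with pencils and brushes, 84 mm across, 100 mm high (pencils to about 175 mm); origin under its centre
- wax_tin_a: aluminium tray of yellow wax on the griddle, 80 x 110 x 35 mm; origin under its centre
- wax_tin_b: aluminium tray of blue wax on the griddle, 80 x 110 x 35 mm; origin under its centre
- brush_a: flat brush with yellow handle lying on the griddle just behind the control housing, about 170 mm long, 38 wide, 12 high; origin under its middle
- brush_b: flat brush with wooden handle lying on the table, same size; origin under its middle
- wax_block_a: orange wax block standing on the table, 35 x 35 x 50 mm high; origin under its centre
- wax_block_b: blue wax block on the table, 40 x 30 x 30 mm high; origin under its centre
- painted_panel: square painted wooden panel lying on the table, 150 x 150 x 18 mm; origin under its centre

How it is judged:
By the outcome, as a careful person would: the job done as asked, in the order asked, and still so for the second after the job is handed in, with the robot touching nothing.
It also fails if it takes over 48 s, if anything falls off the work surface, if the arm or the gripper's body presses on something with over 40 N, if the wrist force passes 120 N, or if a joint passes its speed limit or range.

## Working session

There is one attempt and no reset: what is moved stays moved. The work goes in short steps, Python scripts to look and compute and a tool call to move; the robot and the scene stay as the last step left them, time stands still between calls to the robot, and variables do not carry over. Pictures are saved under pics/ and viewed, and the job is handed in when it is done.

Besides the shell and the picture viewer there is one more tool, called after ">>>" as name(argument=value, ...), one argument or row to a line, values as JSON. play_rows: Moves the arm, as the interface text tells. Its arguments: {"type":"object","properties":{"increments":{"type":"array","items":{"type":"array","items":{"type":"number"}}},"force":{"type":"number"}},"required":["increments"]}

```bash
mkdir -p pics
cat > h.py <<'E'
import numpy as np, cv2
from bench import r, grab_frame
def px2ray(f,u,v):
    K=f["K"]; x=(u-K[0,2])/K[0,0]; y=(v-K[1,2])/K[1,1]
    a,b=x,y
    for _ in range(20):
        s=1+f["k1"]*(a*a+b*b); a,b=x/s,y/s
    T=f["T"]; return T[:3,3], T[:3,:3]@np.array([a,-b,-1.])
def onplane(f,u,v,z):
    o,d=px2ray(f,u,v); return o+d*(z-o[2])/d[2]
def bydepth(f,u,v):
    o,d=px2ray(f,u,v); return o+d*f["depth"][int(v),int(u)]
E
python3 - <<'E'
from h import *
for n in ("scene","top"):
    f=grab_frame(n); cv2.imwrite(f"pics/{n}0.png",f["color"]); print(n,f["T"].round(3).tolist(),f["k1"])
    np.savez(f"{n}0.npz",**f)
o=r.get_obs(); print({k:np.round(v,3) for k,v in o.items()})
E
```

```text
scene [[-0.373, -0.749, 0.548, 1.309], [0.928, -0.294, 0.23, 0.332], [-0.011, 0.594, 0.804, 1.17], [0.0, 0.0, 0.0, 1.0]] -0.12042467395148257
top [[0.0, 0.99, -0.138, 0.411], [-1.0, 0.002, 0.011, 0.014], [0.011, 0.138, 0.99, 1.272], [0.0, 0.0, 0.0, 1.0]] 0.019626321231231425
{'clock': np.float64(0.1), 'joints': array([-1.326,  0.478,  0.022,  1.556, -0.011,  1.109, -0.083]), 'qvel': array([-0.   ,  0.   ,  0.001, -0.002,  0.001,  0.   , -0.   ]), 'tau': array([ 4.0000e-03, -5.9776e+01,  1.6140e+00, -2.8195e+01,  1.3000e-02,
        5.0000e-03,  0.0000e+00]), 'tcp_pos': array([0.233, 0.633, 0.23 ]), 'orientation': array([-5.510e-01, -3.093e+00,  3.000e-03]), 'contact_force': array([-0.239, -0.156,  0.033]), 'moment': array([0.016, 0.026, 0.033]), 'grip_width': np.float64(0.086)}
```

View pics/scene0.png

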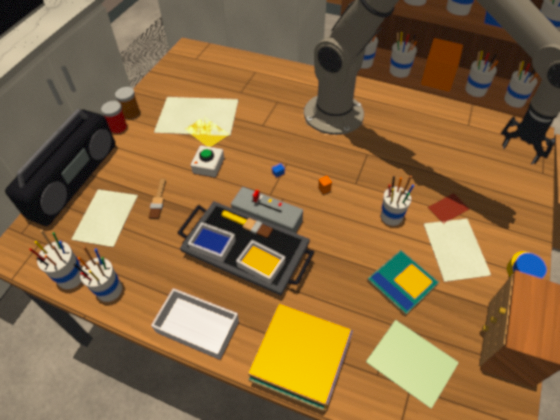

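View pics/top0.png

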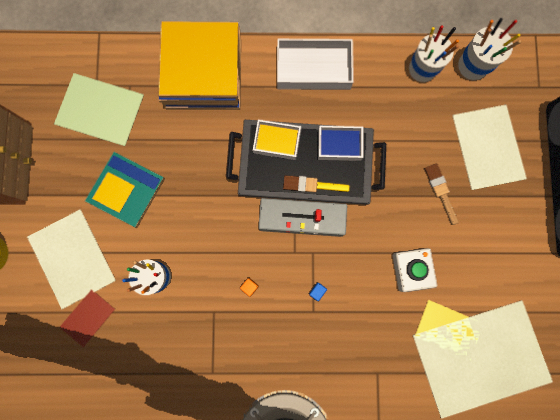

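The top view shows the housing around (303,216), with the red lever at its right end near (319,215). The marks run red, yellow, white at about (289–318,225). The timer's green button is near (418,270). The lever must move left in the image, which is +y.

Run:
```python
from h import *
for n in ("top","scene"):
    f=dict(np.load(f"{n}0.npz")); c=f["color"]; 
    hsv=cv2.cvtColor(c,cv2.COLOR_BGR2HSV); H,S,V=[hsv[...,i].astype(int) for i in range(3)]
    masks={"red":((H<6)|(H>174))&(S>170)&(V>110),"green":(H>50)&(H<85)&(S>120)&(V>60)}
    for k,m in masks.items():
        m=m.astype(np.uint8)
        N,l,s,ce=cv2.connectedComponentsWithStats(m)
        for i in range(1,N):
            if s[i,4]<10: continue
            u,v=ce[i]; 
            if n=="top" and not(240<u<460 and 190<v<300): continue
            if n=="scene" and not(180<u<320 and 140<v<240): continue
            ys,xs=np.where(l==i); d=np.median(np.array([bydepth(f,x,y) for x,y in zip(xs,ys)]),0)
            print(n,k,s[i],ce[i].round(1),"med",d.round(4), "p.11",onplane(f,u,v,.11).round(4),"p.06",onplane(f,u,v,.06).round(4))
    # point cloud of housing top
    pts=[];uv=[]
    rg=(240,360,185,245) if n=="top" else (220,315,175,240)
    for v in range(rg[2],rg[3]):
        for u in range(rg[0],rg[1]):
            p=bydepth(f,u,v)
            if .054<p[2]<.066 and S[v,u]<60 and V[v,u]>70: pts.append(p);uv.append((u,v))
    pts=np.array(pts,np.float32); print(n,len(pts),cv2.minAreaRect((pts[:,:2]*1000)), np.median(pts,0))
    a=c[150:310,220:460] if n=="top" else c[130:250,170:330]
    cv2.imwrite(f"pics/{n}z.png",cv2.resize(a,None,fx=3.3 if n=="top" else 5,fy=3.3 if n=="top" else 5,interpolation=cv2.INTER_CUBIC))
```

```text
top red [316 209   5  12  56] [317.9 214.7] med [ 0.5501 -0.0789  0.1093] p.11 [ 0.5506 -0.0787  0.11  ] p.06 [ 0.5566 -0.0827  0.06  ]
top red [287 222   3   5  15] [288. 224.] med [ 0.5327 -0.0075  0.0612] p.11 [ 0.5279 -0.0066  0.11  ] p.06 [ 0.533  -0.0075  0.06  ]
top green [411 262  16  16 191] [418.7 269.5] med [ 0.4216 -0.329   0.0666] p.11 [ 0.4202 -0.3165  0.11  ] p.06 [ 0.4206 -0.3308  0.06  ]
top 2463 ((573.1755981445312, -36.75254821777344), (292.4510498046875, 118.75927734375), 86.13420104980469) [ 0.5535869  -0.04252507  0.05967424]
scene red [253 191   6   7  30] [255.6 193.7] med [ 0.5553 -0.0776  0.1081] p.11 [ 0.5572 -0.0769  0.11  ] p.06 [ 0.5218 -0.0961  0.06  ]
scene green [201 150  11   8  69] [205.9 153.5] med [ 0.4264 -0.3261  0.066 ] p.11 [ 0.4619 -0.3001  0.11  ] p.06 [ 0.422  -0.3299  0.06  ]
scene 1305 ((611.3054809570312, -46.74824523925781), (217.5961151123047, 187.99757385253906), 86.46554565429688) [ 0.5651578  -0.03728371  0.05941964]
```

View pics/topz.png

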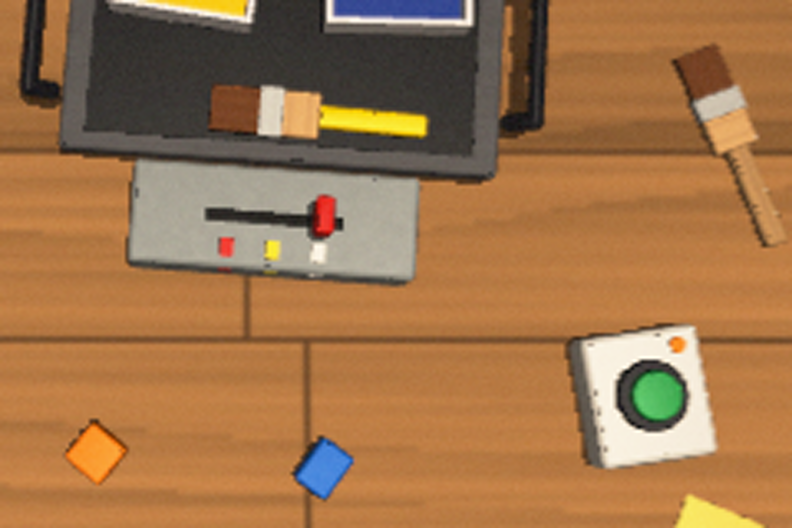

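View pics/scenez.png

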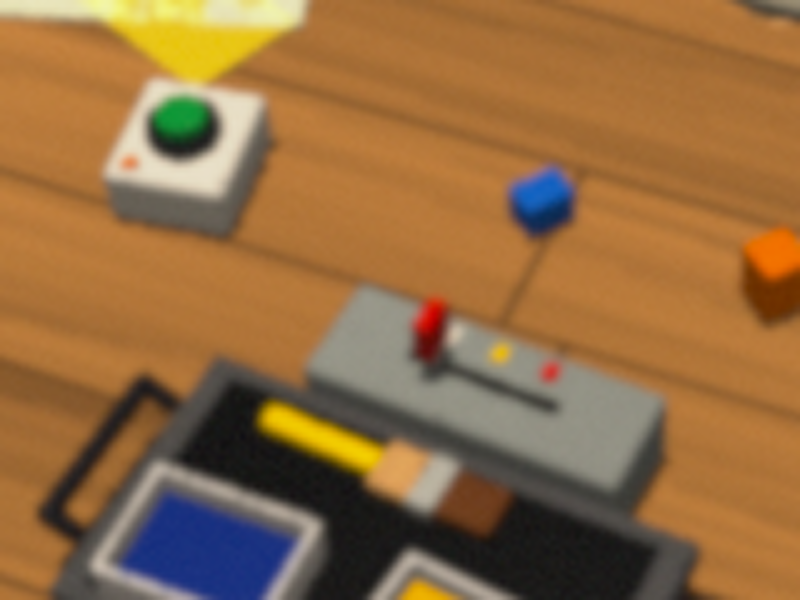

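Paddle: the two views agree on about (0.553, -0.078), with its top at 0.11 m as specified. Button: about (0.422, -0.329), top at z of about 0.066. The palette yaw is about -4°. I'll first shut the fingers and line the jaw axis up with palette y.

>>> play_rows(
  increments=[
    [0, 0, -20, 0, 0, -0.14, 255],
    [0, 0, -10, 0, 0, -0.14, 255],
    [0, 0, 0, 0, 0, 0, 255],
  ],
  force=40,
)

```text
clock: 0.4
tcp_pos: [0.2325, 0.6317, 0.2587]
orientation: [-0.1, -3.139, 0.01]
contact_force: [0.1, -0.0, 0.5]
grip_width: 0.0445
```

```bash
cat >> h.py <<'E'
from scipy.spatial.transform import Rotation as R
def go(*targets, step=48):
    o=r.get_obs(); p=np.array(o["tcp_pos"]); M=R.from_rotvec(o["orientation"]).as_matrix()
    print("t",round(float(o["clock"]),2),"p",p.round(4),"ydir az",np.degrees(np.arctan2(M[1,1],M[0,1])).round(1),"z",M[:,2].round(3),"F",np.round(o["contact_force"],1),"q",np.round(o["joints"],2),"w",round(float(o["grip_width"]),4))
    for t in targets:
        d=M.T@(np.array(t)-p)*1000; n=int(np.ceil(np.abs(d).max()/step)); print("to",t,"tool mm",d.round(1),"rows",n,"each",(d/max(n,1)).round(1)); p=np.array(t)
E
python3 - <<'E'
from h import *
f=dict(np.load("top0.npz"))
for n,u,v,z in (("red",288.5,224.5,.06),("yel",302.5,225.4,.06),("white",316.4,226.7,.06),("pot",150,276,.1)): print(n,onplane(f,u,v,z).round(4))
go((.45,.45,.26),(.55,.15,.26),(.55,-.14,.2))
E
```

```text
red [ 0.5317 -0.0087  0.06  ]
yel [ 0.5295 -0.0438  0.06  ]
white [ 0.5263 -0.0786  0.06  ]
pot [0.4045 0.3209 0.1   ]
t 0.4 p [0.2325 0.6317 0.2587] ydir az 86.4 z [-0.002 -0.007 -1.   ] F [ 0.1 -0.   0.5] q [-1.28  0.46 -0.04  1.52  0.02  1.17  0.18] w 0.0445
to (0.45, 0.45, 0.26) tool mm [-228.6 -167.5   -0.5] rows 5 each [-45.7 -33.5  -0.1]
to (0.55, 0.15, 0.26) tool mm [-118.9 -293.     1.8] rows 7 each [-17.  -41.9   0.3]
to (0.55, -0.14, 0.2) tool mm [ -18.5 -289.    61.9] rows 7 each [ -2.6 -41.3   8.8]
```

>>> play_rows(
  increments=[
    [-35, -30, 0, 0, 0, 0, 255],
    [-35, -30, 0, 0, 0, 0, 255],
    [-35, -30, 0, 0, 0, 0, 255],
    [-35, -30, 0, 0, 0, 0, 255],
    [-35, -30, 0, 0, 0, 0, 255],
  ],
)

```text
clock: 0.9
tcp_pos: [0.3924, 0.4706, 0.2539]
orientation: [-0.105, -3.131, 0.012]
contact_force: [1.6, 0.8, -0.0]
grip_width: -0.0
```

```bash
python3 -c "
from h import *
go((.45,.45,.26),(.55,.15,.26),(.55,-.14,.2))"
```

```text
t 0.9 p [0.3924 0.4706 0.2539] ydir az 86.2 z [-0.009 -0.007 -1.   ] F [ 1.6  0.8 -0. ] q [-0.99  0.36  0.02  1.68 -0.01  1.11  0.54] w -0.0
to (0.45, 0.45, 0.26) tool mm [-58.8 -16.7  -6.4] rows 2 each [-29.4  -8.4  -3.2]
to (0.55, 0.15, 0.26) tool mm [-119.9 -292.6    1.2] rows 7 each [-17.1 -41.8   0.2]
to (0.55, -0.14, 0.2) tool mm [ -20.  -288.9   62. ] rows 7 each [ -2.9 -41.3   8.9]
```

Moving works, and joint 1 is going towards 0. I'll carry on.

>>> play_rows(
  increments=[
    [-35, -40, -2, 0, 0, 0, 255],
    [-35, -40, -2, 0, 0, 0, 255],
    [-30, -40, -2, 0, 0, 0, 255],
    [-30, -40, 0, 0, 0, 0, 255],
    [-25, -40, 0, 0, 0, 0, 255],
  ],
)

```text
clock: 1.4
tcp_pos: [0.528, 0.2617, 0.256]
orientation: [-0.138, -3.127, 0.016]
contact_force: [0.1, -0.3, -0.3]
grip_width: -0.0002
```

>>> play_rows(
  increments=[
    [-20, -45, 0, 0, 0, 0, 255],
    [-15, -45, 0, 0, 0, 0, 255],
    [-10, -45, 0, 0, 0, 0, 255],
    [-5, -45, 0, 0, 0, 0, 255],
    [0, -45, 0, 0, 0, 0, 255],
  ],
)

```text
clock: 1.9
tcp_pos: [0.5569, 0.0235, 0.254]
orientation: [-0.175, -3.123, 0.019]
contact_force: [0.9, -0.1, 0.6]
grip_width: -0.0005
```

```bash
python3 -c "
from h import *
go((.55,-.14,.2))"
```

```text
t 1.9 p [0.5569 0.0235 0.254 ] ydir az 83.6 z [-0.014 -0.011 -1.   ] F [ 0.9 -0.1  0.6] q [-0.35  0.27  0.23  1.82 -0.06  1.08  1.36] w -0.0005
to (0.55, -0.14, 0.2) tool mm [ -12.1 -162.6   55.9] rows 4 each [ -3.  -40.6  14. ]
```

>>> play_rows(
  increments=[
    [-2, -42, 0, 0, 0, -0.04, 255],
    [-2, -42, 0, 0, 0, -0.01, 255],
    [-2, -42, 10, 0, 0, -0.01, 255],
    [-2, -42, 25, 0, 0, 0, 255],
    [0, -10, 25, 0, 0, 0, 255],
  ],
)

```text
clock: 2.4
tcp_pos: [0.5477, -0.1693, 0.1957]
orientation: [-0.124, -3.13, 0.023]
contact_force: [0.6, 0.2, -0.7]
grip_width: -0.0001
```

```bash
python3 -c "
from h import *
go((.55,-.125,.2),(.55,-.125,.082))
for n in ('scene','wrist'):
    f=grab_frame(n); cv2.imwrite(f'pics/{n}1.png',f['color'])"
```

```text
t 2.4 p [ 0.5477 -0.1693  0.1957] ydir az 85.5 z [-0.01  -0.014 -1.   ] F [ 0.6  0.2 -0.7] q [-0.06  0.36  0.31  1.85 -0.11  0.95  1.79] w -0.0001
to (0.55, -0.125, 0.2) tool mm [ 1.3 44.3 -5. ] rows 1 each [ 1.3 44.3 -5. ]
to (0.55, -0.125, 0.082) tool mm [ -1.    1.8 118. ] rows 3 each [-0.3  0.6 39.3]
```

View pics/wrist1.png

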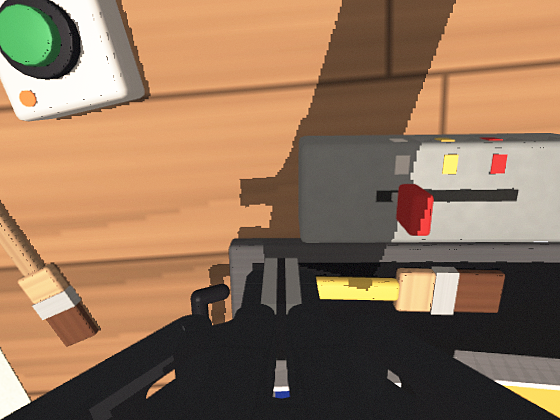

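View pics/scene1.png

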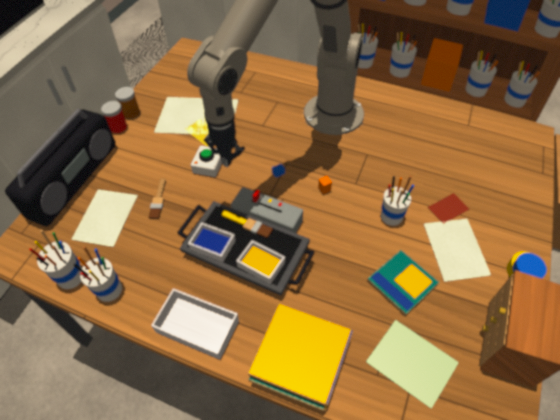

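The wrist view shows the paddle at the white mark (413,210), with the fingers to its left (280,280). I'll descend beside it at y of about -0.13.

>>> play_rows(
  increments=[
    [0, 38, 10, 0, 0, 0, 255],
    [0, 0, 35, 0, 0, 0, 255],
    [0, 0, 35, 0, 0, 0, 255],
    [0, 0, 25, 0, 0, 0, 255],
    [0, 0, 5, 0, 0, 0, 255],
  ],
)

```text
clock: 3.0
tcp_pos: [0.551, -0.1199, 0.0826]
orientation: [-0.128, -3.128, 0.013]
contact_force: [-0.2, -0.7, 0.2]
grip_width: 0.0001
```

```bash
python3 -c "
from h import *
go((.55,-.105,.084))
f=grab_frame('wrist'); cv2.imwrite(f'pics/wrist2.png',f['color'])"
```

```text
t 3.0 p [ 0.551  -0.1199  0.0826] ydir az 85.3 z [-0.011 -0.008 -1.   ] F [-0.2 -0.7  0.2] q [-0.1   0.5   0.25  1.95 -0.17  0.72  1.74] w 0.0001
to (0.55, -0.105, 0.084) tool mm [ 2.3 14.8 -1.5] rows 1 each [ 2.3 14.8 -1.5]
```

View pics/wrist2.png

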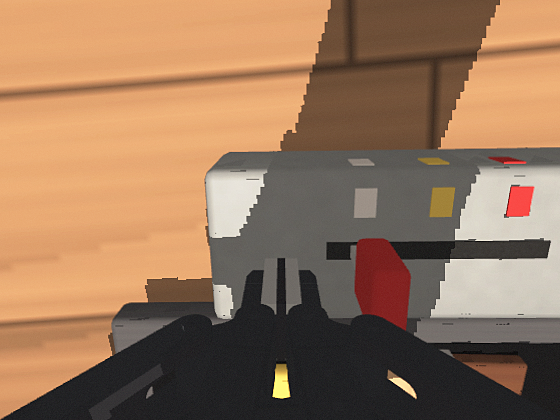

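The fingertips are beside the paddle and level with it. I'll raise them slightly so that only the tips touch, then push in small steps.

>>> play_rows(
  increments=[
    [0, 4, -8, 0, 0, 0, 255],
    [0, 6, 0, 0, 0, 0, 255],
    [0, 6, 0, 0, 0, 0, 255],
    [0, 6, 0, 0, 0, 0, 255],
    [0, 6, 0, 0, 0, 0, 255],
  ],
)

```text
clock: 3.55
tcp_pos: [0.5565, -0.093, 0.0968]
orientation: [-0.133, -3.136, 0.019]
contact_force: [-0.5, -9.1, -6.7]
grip_width: 0.0001
```

```bash
python3 -c "
from h import *
go((.56,-.03,.09))
f=grab_frame('wrist'); cv2.imwrite(f'pics/wrist3.png',f['color'])"
```

```text
t 3.55 p [ 0.5565 -0.093   0.0968] ydir az 85.1 z [-0.003 -0.012 -1.   ] F [-0.5 -9.1 -6.7] q [-0.16  0.47  0.26  1.95 -0.16  0.74  1.68] w 0.0001
to (0.56, -0.03, 0.09) tool mm [ 1.9 63.1  6. ] rows 2 each [ 0.9 31.6  3. ]
```

View pics/wrist3.png

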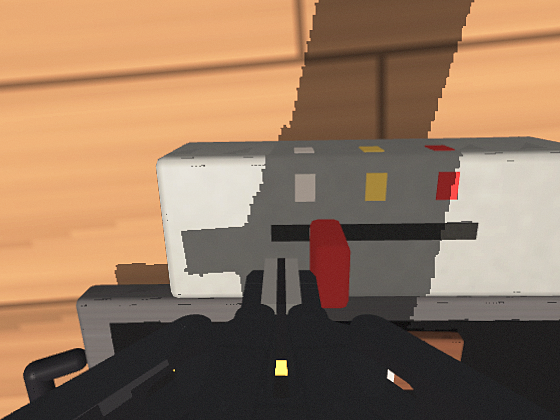

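>>> play_rows(
  increments=[
    [1, 6, 4, 0, 0, 0, 255],
    [1, 6, 3, 0, 0, 0, 255],
    [0, 6, 1, 0, 0, 0, 255],
    [0, 6, 0, 0, 0, 0, 255],
    [0, 6, 0, 0, 0, 0, 255],
  ],
)

```text
clock: 4.1
tcp_pos: [0.5601, -0.066, 0.0927]
orientation: [0.142, 3.132, -0.027]
contact_force: [-0.5, -5.5, 0.9]
grip_width: 0.0002
```

```bash
python3 -c "
from h import *
go((.56,-.03,.09))
f=grab_frame('wrist'); cv2.imwrite(f'pics/wrist4.png',f['color'])"
```

```text
t 4.1 p [ 0.5601 -0.066   0.0927] ydir az 84.8 z [ 0.005 -0.018 -1.   ] F [-0.5 -5.5  0.9] q [-0.21  0.48  0.26  1.96 -0.15  0.72  1.62] w 0.0002
to (0.56, -0.03, 0.09) tool mm [ 3.4 35.9  2. ] rows 1 each [ 3.4 35.9  2. ]
```

View pics/wrist4.png

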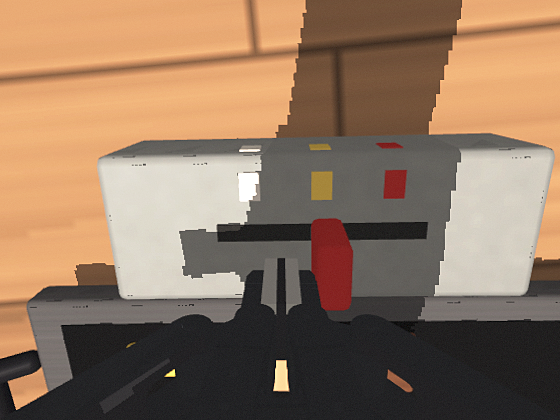

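The lever is at the yellow notch. I'll keep pushing.

>>> play_rows(
  increments=[
    [2, 7, 1, 0, 0, 0, 255],
    [1, 7, 1, 0, 0, 0, 255],
    [1, 7, 1, 0, 0, 0, 255],
    [0, 6, 1, 0, 0, 0, 255],
    [0, 6, 1, 0, 0, 0, 255],
  ],
)

```text
clock: 4.65
tcp_pos: [0.5628, -0.0373, 0.0901]
orientation: [0.148, 3.123, -0.037]
contact_force: [-0.2, -0.1, 0.3]
grip_width: -0.0001
```

```bash
python3 -c "
from h import *
go((.56,-.03,.09))
f=grab_frame('wrist'); cv2.imwrite(f'pics/wrist5.png',f['color'])"
```

```text
t 4.65 p [ 0.5628 -0.0373  0.0901] ydir az 84.6 z [ 0.014 -0.025 -1.   ] F [-0.2 -0.1  0.3] q [-0.27  0.48  0.26  1.97 -0.15  0.7   1.56] w -0.0001
to (0.56, -0.03, 0.09) tool mm [ 3.5  7.  -0.1] rows 1 each [ 3.5  7.  -0.1]
```

View pics/wrist5.png

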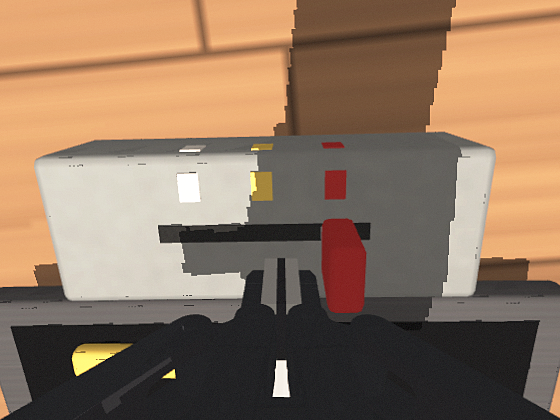

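The lever has jumped on towards the red mark. I'll press gently to bring it against the stop.

>>> play_rows(
  increments=[
    [2, 4, 0, 0, 0, 0, 255],
    [1, 4, 0, 0, 0, 0, 255],
    [0, 3, 0, 0, 0, 0, 255],
  ],
)

```text
clock: 5.0
tcp_pos: [0.562, -0.0323, 0.0898]
orientation: [0.152, 3.119, -0.051]
contact_force: [-0.1, -8.1, 1.6]
grip_width: -0.0002
```

>>> play_rows(
  increments=[
    [0, 3, 0, 0, 0, 0, 255],
    [0, 3, 0, 0, 0, 0, 255],
  ],
)

```text
clock: 5.2
tcp_pos: [0.5619, -0.0324, 0.0898]
orientation: [0.16, 3.119, -0.061]
contact_force: [-0.6, -8.2, 2.8]
grip_width: -0.0002
```

>>> play_rows(
  increments=[
    [0, 8, 0, 0, 0, 0, 255],
    [0, 8, 0, 0, 0, 0, 255],
  ],
)

```text
clock: 5.4
tcp_pos: [0.5617, -0.032, 0.09]
orientation: [0.178, 3.118, -0.087]
contact_force: [-2.2, -22.7, 4.7]
grip_width: -0.0
```

>>> play_rows(
  increments=[
    [0, -15, 0, 0, 0, 0, 255],
    [0, -15, 0, 0, 0, 0, 255],
    [0, -5, -30, 0, 0, 0, 255],
    [0, 0, -40, 0, 0, 0, 255],
    [0, -20, -40, 0, 0, 0, 255],
  ],
)

```text
clock: 5.9
tcp_pos: [0.5486, -0.0808, 0.1994]
orientation: [0.174, 3.134, -0.087]
contact_force: [2.0, -0.7, -0.1]
grip_width: 0.0001
```

```bash
python3 -c "
from h import *
go((.422,-.329,.16),(.422,-.329,.075))
for n in ('top','wrist'):
    f=grab_frame(n); c=f['color']; cv2.imwrite(f'pics/{n}6.png',c)
    if n=='top': cv2.imwrite('pics/top6z.png',cv2.resize(c[150:310,220:460],None,fx=3.3,fy=3.3,interpolation=cv2.INTER_CUBIC))"
```

```text
t 5.9 p [ 0.5486 -0.0808  0.1994] ydir az 83.6 z [-0.001 -0.056 -0.998] F [ 2.  -0.7 -0.1] q [-0.28  0.32  0.34  1.9  -0.06  0.93  1.55] w 0.0001
to (0.422, -0.329, 0.16) tool mm [  98.6 -258.1   53.3] rows 6 each [ 16.4 -43.    8.9]
to (0.422, -0.329, 0.075) tool mm [ 0.4  4.7 84.9] rows 2 each [ 0.2  2.4 42.4]
```

View pics/wrist6.png

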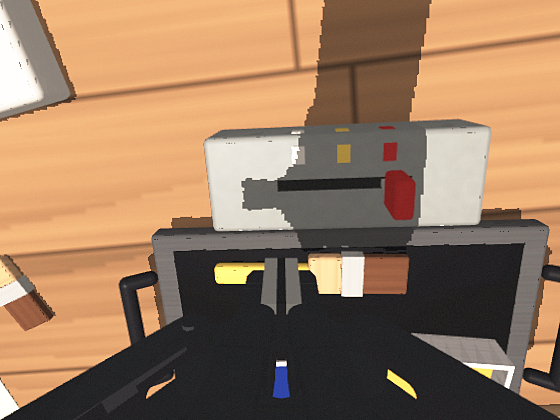

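View pics/top6z.png

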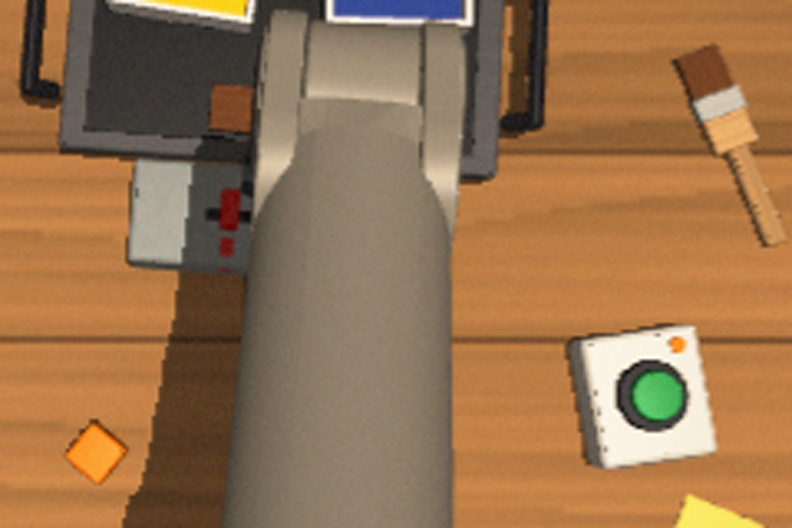

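The lever now stands at the red mark, at (398,195) in the wrist view and (229,208) in the zoomed top view. Over to the timer, straightening the tilt on the way.

>>> play_rows(
  increments=[
    [15, -40, 0, -0.03, 0, 0, 255],
    [18, -43, 0, -0.025, 0, 0, 255],
    [18, -43, 0, 0, 0, 0, 255],
    [18, -43, 5, 0, 0, 0, 255],
    [18, -43, 10, 0, 0, 0, 255],
  ],
)

```text
clock: 6.5
tcp_pos: [0.4452, -0.2841, 0.191]
orientation: [0.154, 3.111, 0.01]
contact_force: [0.7, 0.5, 0.1]
grip_width: 0.0003
```

```bash
python3 -c "
from h import *
go((.422,-.329,.16),(.422,-.329,.075))"
```

```text
t 6.5 p [ 0.4452 -0.2841  0.191 ] ydir az 84.3 z [ 0.027  0.005 -1.   ] F [0.7 0.5 0.1] q [ 0.11  0.28  0.42  1.98 -0.17  0.88  2.09] w 0.0003
to (0.422, -0.329, 0.16) tool mm [ 19.4 -47.2  30.1] rows 1 each [ 19.4 -47.2  30.1]
to (0.422, -0.329, 0.075) tool mm [ 2.3 -0.7 85. ] rows 2 each [ 1.1 -0.3 42.5]
```

>>> play_rows(
  increments=[
    [12, -28, 10, 0, 0.02, 0, 255],
    [9, -20, 15, 0, 0.01, 0, 255],
    [0, 0, 10, 0, 0, 0, 255],
    [0, 0, 0, 0, 0, 0, 255],
  ],
)

```text
clock: 6.9
tcp_pos: [0.4123, -0.336, 0.1515]
orientation: [-0.172, -3.131, -0.015]
contact_force: [0.4, -0.4, -0.4]
grip_width: -0.0
```

```bash
python3 -c "
from h import *
go((.422,-.329,.08),(.422,-.329,.067))
f=grab_frame('wrist'); cv2.imwrite('pics/wrist7.png',f['color'])
hsv=cv2.cvtColor(f['color'],cv2.COLOR_BGR2HSV); m=cv2.inRange(hsv,(50,120,60),(85,255,255))
N,l,s,c=cv2.connectedComponentsWithStats(m)
for i in range(1,N):
  if s[i,4]>200: print(s[i],c[i],onplane(f,*c[i],.066))"
```

```text
t 6.9 p [ 0.4123 -0.336   0.1515] ydir az 83.7 z [-0.005  0.01  -1.   ] F [ 0.4 -0.4 -0.4] q [ 0.23  0.36  0.43  1.99 -0.21  0.84  2.23] w -0.0
to (0.422, -0.329, 0.08) tool mm [-9.3  7.4 71.6] rows 2 each [-4.6  3.7 35.8]
to (0.422, -0.329, 0.067) tool mm [-0.1 -0.1 13. ] rows 1 each [-0.1 -0.1 13. ]
[ 261  194   56   57 2455] [288.16130346 222.08431772] [ 0.41972198 -0.33059156  0.066     ]
```

View pics/wrist7.png

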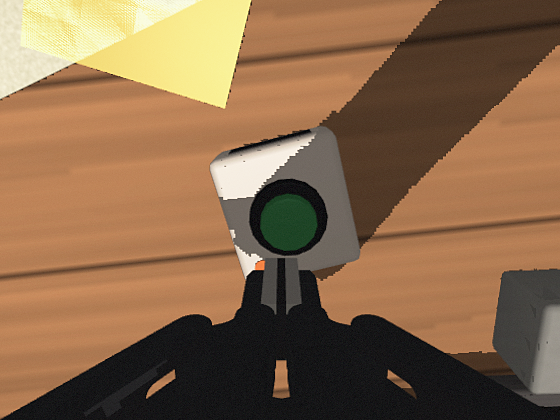

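The wrist view shows the whole green button at (288,222), giving (0.420,-0.331) at its height. That agrees with the top view to within 2 mm. Aiming for (0.421,-0.330).

>>> play_rows(
  increments=[
    [-8, 7, 35, 0, 0, 0, 255],
    [0, 0, 25, 0, 0, 0, 255],
    [0, 0, 5, 0, 0, 0, 255],
    [0, 0, 0, 0, 0, 0, 255],
  ],
)

```text
clock: 7.35
tcp_pos: [0.4269, -0.3257, 0.088]
orientation: [0.16, 3.136, 0.016]
contact_force: [-0.4, 0.6, -0.0]
grip_width: 0.0003
```

```bash
python3 -c "
from h import *
go((.421,-.33,.075),(.421,-.33,.06))
f=grab_frame('wrist'); cv2.imwrite('pics/wrist8.png',f['color'])"
```

```text
t 7.35 p [ 0.4269 -0.3257  0.088 ] ydir az 84.2 z [ 0.002  0.01  -1.   ] F [-0.4  0.6 -0. ] q [ 0.24  0.46  0.38  2.02 -0.27  0.7   2.26] w 0.0003
to (0.421, -0.33, 0.075) tool mm [ 5.5 -5.1 13. ] rows 1 each [ 5.5 -5.1 13. ]
to (0.421, -0.33, 0.06) tool mm [ 0.  -0.2 15. ] rows 1 each [ 0.  -0.2 15. ]
```

View pics/wrist8.png

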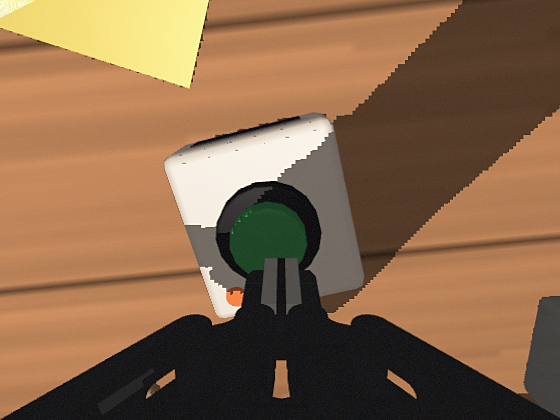

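>>> play_rows(
  increments=[
    [5, -5, 5, 0, 0, 0, 255],
    [1, 0, 5, 0, 0, 0, 255],
    [0, 0, 4, 0, 0, 0, 255],
  ],
)

```text
clock: 7.7
tcp_pos: [0.4224, -0.3314, 0.077]
orientation: [0.158, 3.13, 0.012]
contact_force: [0.1, -0.9, 0.2]
grip_width: 0.0004
```

>>> play_rows(
  increments=[
    [0, 0, 4, 0, 0, 0, 255],
    [0, 0, 4, 0, 0, 0, 255],
  ],
)

```text
clock: 7.9
tcp_pos: [0.4226, -0.3318, 0.0689]
orientation: [0.159, 3.129, 0.011]
contact_force: [0.3, 0.5, 0.5]
grip_width: 0.0002
```

>>> play_rows(
  increments=[
    [0, 0, 4, 0, 0, 0, 255],
    [0, 0, 4, 0, 0, 0, 255],
  ],
)

```text
clock: 8.1
tcp_pos: [0.4227, -0.3319, 0.0607]
orientation: [0.16, 3.128, 0.011]
contact_force: [-5.3, 2.0, 29.5]
grip_width: -0.0001
```

>>> play_rows(
  increments=[
    [0, 0, 4, 0, 0, 0, 255],
    [0, 0, 4, 0, 0, 0, 255],
  ],
)

```text
clock: 8.3
tcp_pos: [0.4229, -0.3322, 0.06]
orientation: [0.163, 3.127, 0.02]
contact_force: [-17.0, 14.0, 66.7]
grip_width: 0.0001
```

>>> play_rows(
  increments=[
    [0, 0, 4, 0, 0, 0, 255],
    [0, 0, 4, 0, 0, 0, 255],
  ],
)

```text
clock: 8.5
tcp_pos: [0.4228, -0.3321, 0.0603]
orientation: [0.166, 3.124, 0.029]
contact_force: [-13.7, 10.0, 49.5]
grip_width: -0.0
```

The button is bottomed: z = 0.060 is 6 mm below its top, and the force rose well past 5 N. Retracting clear.

>>> play_rows(
  increments=[
    [0, 0, -15, 0, 0, 0, 255],
    [0, 0, -30, 0, 0, 0, 255],
    [0, 0, -40, 0, 0, 0, 255],
    [0, 0, -40, 0, 0, 0, 255],
    [20, -30, -20, 0, 0, 0, 255],
  ],
)

```text
clock: 9.0
tcp_pos: [0.3999, -0.3584, 0.2078]
orientation: [0.154, 3.126, 0.035]
contact_force: [1.2, -1.4, -0.3]
grip_width: -0.0002
```

>>> play_rows(
  increments=[
    [0, -40, 0, 0, 0, 0, 255],
    [0, -40, 0, 0, 0, 0, 255],
    [0, -40, 0, 0, 0, 0, 255],
    [0, 0, 0, 0, 0, 0, 255],
    [0, 0, 0, 0, 0, 0, 255],
  ],
)

```text
clock: 9.5
tcp_pos: [0.3862, -0.4862, 0.2088]
orientation: [0.157, 3.119, 0.026]
contact_force: [-0.4, 0.9, -0.3]
grip_width: 0.0001
```

Run:
```python
from h import *
go()
f=grab_frame('top'); c=f['color']
cv2.imwrite('pics/top9z.png',cv2.resize(c[150:310,220:460],None,fx=3.3,fy=3.3,interpolation=cv2.INTER_CUBIC))
g=grab_frame('scene'); cv2.imwrite('pics/scene9.png',g['color'])
for n,f in (('top',f),('scene',g)):
    hsv=cv2.cvtColor(f['color'],cv2.COLOR_BGR2HSV); H,S,V=[hsv[...,i].astype(int) for i in range(3)]
    for k,m in {"red":((H<6)|(H>174))&(S>150)&(V>80),"green":(H>50)&(H<85)&(S>120)&(V>40)}.items():
        N,l,s,ce=cv2.connectedComponentsWithStats(m.astype(np.uint8))
        for i in range(1,N):
            u,v=ce[i]
            if s[i,4]<15 or not((n=="top" and 240<u<460 and 190<v<300)or(n=="scene" and 180<u<320 and 140<v<240)): continue
            ys,xs=np.where(l==i); print(n,k,s[i],np.median([bydepth(f,x,y) for x,y in zip(xs,ys)],0).round(4),onplane(f,u,v,.11).round(4))
```

```text
t 9.5 p [ 0.3862 -0.4862  0.2088] ydir az 84.2 z [ 0.019  0.016 -1.   ] F [-0.4  0.9 -0.3] q [ 0.46  0.44  0.47  1.74 -0.26  1.02  2.5 ] w 0.0001
top red [286 207   7  13  67] [ 0.5544 -0.009   0.1094] [ 0.5541 -0.0092  0.11  ]
top red [287 222   4   6  18] [ 0.533  -0.0075  0.0609] [ 0.5279 -0.0073  0.11  ]
top green [411 262  16  16 194] [ 0.4216 -0.3288  0.0662] [ 0.4202 -0.3164  0.11  ]
scene red [273 198   8  12  60] [ 0.5628 -0.0069  0.1042] [ 0.5682 -0.0042  0.11  ]
scene green [201 149  11  10  85] [ 0.4259 -0.3258  0.0659] [ 0.4614 -0.3002  0.11  ]
```

View pics/top9z.png

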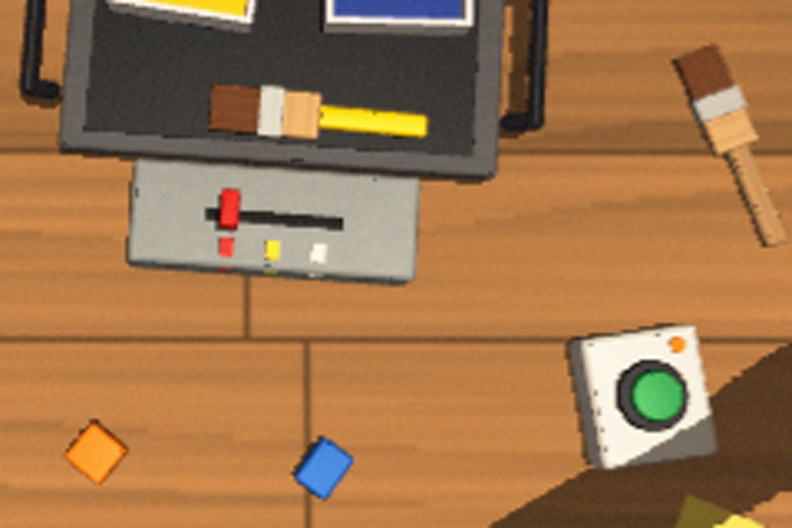

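View pics/scene9.png

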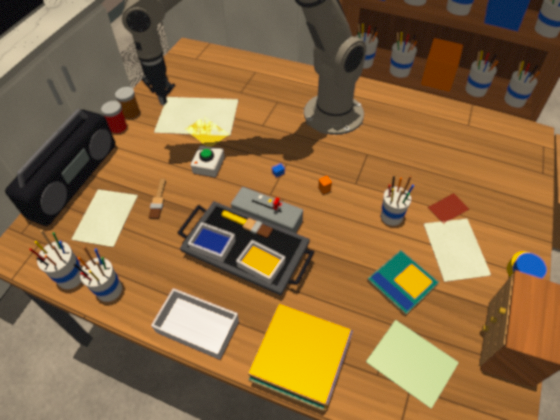

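The lever is at the red mark, having moved about 70 mm. The button top is back at about 66 mm, nothing else has moved, and the arm is clear.

```bash
python3 -c "
from h import *
print(r.hand_in())"
```

```text
the job is handed in; nothing more can be done
None
```

The hot palette's lever is at the high stop and the start button was pressed afterwards. I handed the job in at about 9.6 s.

- **Lever:** I pushed it from its side with shut fingertips, past the low notch, until it stopped moving against a 23 N push. In the last top view the paddle had travelled about 70 mm and stood at the red mark.
- **Start button:** I then pressed it straight down about 6 mm until it bottomed. It came back up, with its top measured at 66 mm both before and after.
- **Surroundings:** In the last top and scene pictures the brushes, wax, tins, pot and panel were where they started. The arm was clear of everything, with contact force near zero.

**Imperfect points:**
- The press peaked at about 67 N at the fingertips. That is well above the 5 N needed, but below the 120 N wrist limit.
- The scene view put the paddle about 8 mm from the top view in x. I put that down to it seeing the paddle's side faces; the slide distance agreed to about 1 mm.

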